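# Hold the sample cell in the light path by its frosted sides

### The job

Take the blank reading on the light bench: first throw the bench's switch lever fully over, away from the robot, then pick up the empty glass sample cell, gripping it only by its two frosted sides and never touching the two clear windows. Keep it upright and hold it in mid-air in the middle of the gap between lamp and sensor, level with their lenses, with the clear windows squarely facing the two lenses, without the cell touching the bench. The job finishes while the robot is still holding the cell there, motionless; the tub, the card box and the tape roll around the bench stay where they are.

Things in the scene. Friction and masses are not known exactly. Their poses are not given: they have to be found in the camera images.
- cell_center (a point): centre (half-way up) of the sample cell, a loose open-topped glass box standing upright, 80 mm tall, 36 mm along its x, 30 mm along its y. Its z is up. The faces across x (36 mm apart) are frosted: whitish, flat, 30 mm wide; grip these, fingers closing along x. The faces across y are clear see-through windows, 2 mm back from the frosted walls' edges. A half turn about z changes nothing.
- window_a: the clear window on the cell's -y side, 28 mm wide, 3 mm thick, fixed in the cell; its origin lies at the height of the cell's underside. Not to be touched.
- window_b: the clear window on the cell's +y side, as window_a. Not to be touched.
- cell: the whole sample cell, walls and windows, empty, 80 to 170 g; origin at the centre of its underside, 40 mm below cell_center, same axes.
- bench: light bench, fixed; origin on the table below mid-gap. Base plate 70 (x) by 345 (y: -130 to +215) by 12 mm. Lamp barrel (grey, finned, +y side) and sensor barrel (black, -y side) lie along y, 45 mm thick, tops 128 mm up, each 50 to 124 mm from the middle; their lenses face each other over a 100 mm gap, 105 mm up. Switch pivot at x = 0, y = +175 mm. x points away from the robot, within 0.25 rad.
- beam (a point): middle of the light path, half-way between the lenses, 105 mm above the table; same axes as the bench. y runs along the light path, z is up. The cell's centre belongs here, with the cell's y axis along this y axis (either way round).
- switch (a joint): switch lever angle, rad: 0 = leaning 0.5 rad to the bench's -x (off; starts at 0 to 0.15), 1.0 = fully over, leaning 0.5 rad to the bench's +x (on). Turns about the bench's y through a pivot 34 mm above the table, stays where it is left, needs 1 to 2 N at the tip.
- switch_tip (a point): centre of the lever's black ball handle, 26 mm in diameter, on a 10 mm thick rod, 60 mm from the pivot; 87 mm above the table at either end of the swing, 94 mm half-way. Push it to the bench's +x; it travels 58 mm.
- filler_tub: bystander: loose round tub with a lid, 69 mm across, 56 mm high, right of the bench; origin at its underside. Leave it.
- screw_box: bystander: loose brown card box 45x70x41 mm, right of the bench; origin at its underside. Leave it.
- tape_black: bystander: loose black roll of tape, 62 mm across, 19 mm high, lying flat behind the bench; origin at its underside. Leave it.
Things that resemble listed ones, but are neither listed nor needed, are in the scene too. Of the things that look like the cell, take the one that is nearest to the robot's base at the start.

How it is judged:
On the way, in this order (a step that is already met when the one before it is completed fails the run):
1. the switch lever is thrown fully over while the cell still stands on the table (value of joint switch above 0.88 rad and height (world z) of cell_center below 0.05 m), for 0.2 s.
2. the cell is lifted off the table in the fingers (height (world z) of cell_center above 0.065 m and contact force between the fingers and cell above 1 N), for 0.2 s.
At the end, for the whole second after the job is handed in: The fingers hold the cell still, clear of the bench, centre on the middle of the light path (8 mm across, 12 mm up or down, 20 mm along it), windows square to it within 0.14 rad, upright within 0.12 rad; the switch lever is fully over (above 0.88 rad) (x of cell_center in the frame of beam between -0.008 and 0.008 m and y of cell_center in the frame of beam between -0.02 and 0.02 m and z of cell_center in the frame of beam between -0.012 and 0.012 m and angle between the y axis of cell_center and the y axis of beam, either way round below 0.14 rad and angle between cell_center's own z axis and vertical below 0.12 rad and contact force between the fingers and cell above 1 N and contact force between cell and bench below 0.1 N and linear speed of cell below 0.02 m/s and angular speed of cell below 0.15 rad/s and value of joint switch above 0.88 rad); the arm keeps its last pose, push and grip.
It fails at once if the gripper or arm touches a clear window (contact force between any of the fingers, the arm and window_a above 0.3 N or contact force between any of the fingers, the arm and window_b above 0.3 N).
It fails at once if the cell touches the bench (contact force between cell and bench above 0.5 N).
It fails at once if the cell is tipped over (angle between cell_center's own z axis and vertical above 0.5 rad).
It fails at once if a bystander is moved (distance of any of filler_tub, screw_box, tape_black from where it was at the start of the episode above 0.02 m).
It also fails if it takes over 51 s, if anything falls off the work surface, if the arm or the gripper's body presses on something with over 40 N, if the wrist force passes 120 N, or if a joint passes its speed limit or range.

### The arm

A 6-joint arm with a two-finger parallel gripper is mounted at the origin on a cart in front of the work surface, level with it; the furniture and walls round the work are solid. World frame = base frame: x ahead of the robot, y to its left, z up, the work surface at z = 0. Lengths are in m, angles in rad, forces in N, time in s.
With the tool pointing down it reaches from about 0.25 to 0.775 m from the base axis. Payload 8.9 kg.
Tool frame: the origin (TCP) lies midway between the tips of the shut fingers; the grasp point (between the pads) lies 19 mm behind it (arm.grip_point_offset is the distance from the TCP to the grasp point, in m); z points along the fingers, y is the line along which they close (so a half turn about z gives the same grasp; the last joint's range is limited). The gripper opens to 85 mm and grips with 20 to 120 N. Pads are 22 mm wide; open, the fingers measure 114 mm over their backs; the gripper's body (76 mm by 85 mm) begins 54 mm behind the grasp point. The pads swing forward as they close: fully open they stand 13 mm farther back than shut.
Start: joints at [-1.348, 0.291, -0.153, 1.127, 0, 1.431], TCP at [0.186, -0.491, 0.231] pointing down, gripper open.
Joint ranges: [-2.52, 2.52], [-0.91, 1.74], [-1.3, 1.37], [-1.96, 2.02], [-1.52, 1.47], [-3.14, 3.14]. Speed limits (rad/s): [2.22, 2.22, 2.79, 3.14, 3.14, 3.14].

### API

Orientations are given as a unit quaternion [x, y, z, w].
In Python, from workcell import status, cams, arm gives the robot as it stands.
- The arm moves only by the tool send_rows, never from a script. Its argument "targets" is a list of rows, each a list of 2 entries, a list of its own where there are three numbers: the shift along the tool's x, y, z in cm, then the turn, a rotation vector about the tool's x, y, z in degrees. A call has 1 to 20 rows; each row shifts and turns the commanded pose from where the row before left it, along the tool's axes as they then stand; what a row does not reach is not made up. A row lasts 1/10 s, in which the tool goes at most 50 mm and 8.59 degrees, less where a joint would pass 70% of its speed; a pose out of reach is approached as far as the arm can. A call is refused whole if a number of a shift passes 5 or a number of a turn 8.59, either way. A call with a gripper value outside its range is refused whole. "gripper" is the closure in counts, from 0 (fully open) to 255 (shut), set as the call begins (left out, the last holds). The fingers move at their own pace and stop on an object; "squeeze" is the grip in N (left out, the last holds). Time passes only in rows, so rows that do not move let the fingers close. It gives the time, the measured TCP pose, the force, the opening and the grip force at its end, in the units of the state.
- status.state(): the state, without advancing time (a new reading comes with each control period).
- cams.capture(name): name is "scene" or "top" or "wrist"; returns (picture, depth): 480x640x3 uint8, red, green, blue; 480x640 float32, m along the optical axis (not along the pixel's ray), 0 where there is no reading.
- cams.camera_info(name): a dict with "mtx" (3x3 intrinsics, pixels), "R" (3x3) and "t" (3): a world point X has camera coordinates R X + t. Camera axes: x right, y down, z forward; pixel columns grow to the right and rows downward; lengths in m; the calibration is good to about 2 mm. A picture is of the moment at which its call begins: read the wrist's pose just before it. camera_info takes no time and is no camera call; for the wrist camera it gives the pose at the moment of the call.
- arm.sign_off(): hands the job in; it is judged then, once.
The state is a dict: "time_s": time; "joints": joint angles; "qvel": joint speeds; "effort": joint torques, N m; "eef_pos": TCP position; "orientation": TCP orientation; "contact_force": force on the tool from outside, world axes, zero at the start; "torque": the same for the moment, N m; "width": opening from 0.0 (shut) to 1.0 (fully open); "finger_force": force on a finger pad.
Only numpy, scipy, OpenCV 4.12 (cv2) and the standard library are available. Lean on these libraries where they do the work, as an engineer would, in place of code of your own. Each camera call takes 0.05 s, during which the arm holds its last target. There are 200 camera calls.

## Working session

There is one attempt and no reset: what is moved stays moved. The work goes in short steps, Python scripts to look and compute and a tool call to move; the robot and the scene stay as the last step left them, time stands still between calls to the robot, and variables do not carry over. Pictures are saved under pics/ and viewed, at most 10 in all, crops included, and the job is handed in when it is done.

Besides the shell and the picture viewer there is one more tool, called after ">>>" as name(argument=value, ...) on one line, values as JSON. send_rows: Moves the arm, as the interface text tells. Its arguments: {"type":"object","properties":{"targets":{"type":"array","items":{"type":"array"}},"gripper":{"type":"number"},"squeeze":{"type":"number"}},"required":["targets"]}

```bash
mkdir -p pics; python3 - <<'E'
from workcell import status,cams,arm
import cv2,numpy as np
s=status.state();print(s)
for n in("scene","top"):
    p,d=cams.capture(n);cv2.imwrite(f"pics/{n}0.png",p[:,:,::-1]);np.save(f"{n}_d.npy",d);np.save(f"{n}_p.npy",p)
    i=cams.camera_info(n);print(n,i)
E
```

```text
{'time_s': 0.0, 'joints': array([-1.34829779e+00,  2.91266457e-01, -1.54119824e-01,  1.12668579e+00,
       -1.86419915e-05,  1.43147695e+00]), 'qvel': array([-0.00040211,  0.00016531,  0.00188454, -0.00081359,  0.00068653,
        0.00039549]), 'effort': array([ 1.53331846e-03, -5.37145150e+01,  3.31372547e+01,  1.60125556e-02,
       -1.04704473e-04,  1.24139402e-05]), 'eef_pos': array([ 0.18572963, -0.49059055,  0.23074191]), 'orientation': array([ 9.83680355e-01,  1.79923741e-01, -3.58341153e-05, -6.36932810e-04]), 'contact_force': array([-0.57092101, -0.47566624, -0.3473768 ]), 'torque': array([ 0.00051136,  0.03193494, -0.0225654 ]), 'finger_force': 0.0, 'width': 0.9993031388716537}
scene {'mtx': array([[513.00622227,   0.        , 320.73485283],
       [  0.        , 513.00622227, 245.62085649],
       [  0.        ,   0.        ,   1.        ]]), 'R': array([[ 0.75371921, -0.65708946, -0.01186534],
       [-0.25610698, -0.27704644, -0.92609637],
       [ 0.60524092,  0.70105542, -0.37710042]]), 't': array([-0.56479595,  0.18243256,  0.67325838])}
top {'mtx': array([[484.92801148,   0.        , 316.79752541],
       [  0.        , 484.92801148, 235.21411353],
       [  0.        ,   0.        ,   1.        ]]), 'R': array([[ 0.0139826 , -0.99979384, -0.01472273],
       [-0.99665898, -0.01275078, -0.08067403],
       [ 0.08046968,  0.01580158, -0.9966318 ]]), 't': array([-0.22319701,  0.56783997,  1.00623612])}
```

View pics/scene0.png

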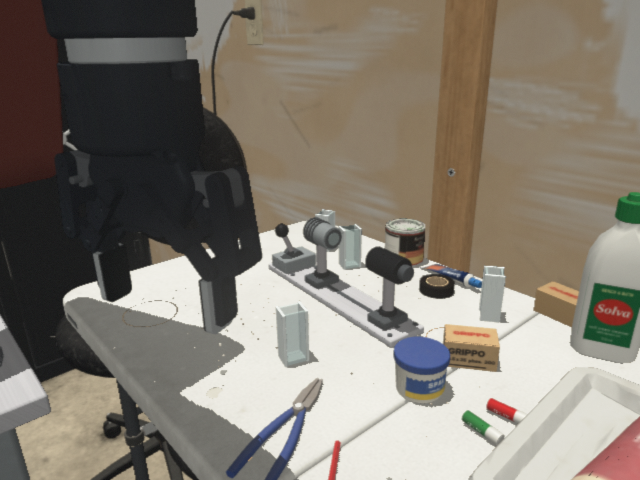

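View pics/top0.png

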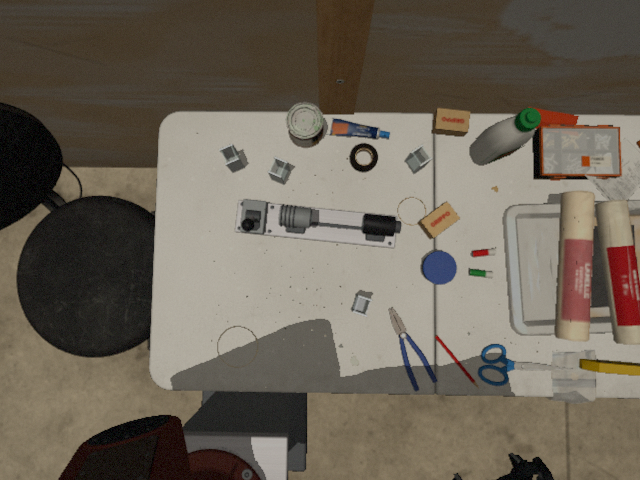

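Cell lookalikes in the top view are at (361,301), (233,157), (281,170) and (418,158). The robot base is off the bottom near (210,500), so (361,301) is nearest; in the scene view it is at (293,335). The lever ball is at (249,224), the lamp at (298,217) and the sensor at (381,225).

```bash
cat > h.py <<'E'
from workcell import status,cams,arm
import cv2,numpy as np
def cloud(d,i):
    v,u=np.mgrid[:480,:640];K=i["mtx"]
    c=np.stack([(u-K[0,2])/K[0,0]*d,(v-K[1,2])/K[1,1]*d,d],-1)
    return (c-i["t"])@i["R"]
def ray(uv,i,z):
    uv=np.atleast_2d(uv).astype(float)
    r=np.c_[uv,np.ones(len(uv))]@np.linalg.inv(i["mtx"]).T@i["R"];o=-i["R"].T@i["t"]
    return o+r*((z-o[2])/r[:,2])[:,None]
def proj(X,i):
    c=np.atleast_2d(X)@i["R"].T+i["t"];c=c@i["mtx"].T;return c[:,:2]/c[:,2:]
E
python3 - <<'E'
from h import *
p=np.load("top_p.npy");d=np.load("top_d.npy");i=cams.camera_info("top")
P=cloud(d,i);z=P[...,2]
print("table z",np.median(z[260:290,180:320]))
def roi(a,b,c,e):
    m=np.zeros(z.shape,bool);m[c:e,a:b]=1;return m&(d>0)
for n,r in dict(lamp=(275,322,200,236),sensor=(355,405,205,240)).items():
    m=roi(*r)&(z>.115);q=P[m];c,sz,a=cv2.minAreaRect(q[:,:2].astype(np.float32));print(n,len(q),q.mean(0),q[:,2].max(),c,sz,a)
m=roi(230,405,192,255)&(z>.008)&(z<.018);q=P[m];print("plate",cv2.minAreaRect(q[:,:2].astype(np.float32)),len(q))
g=p.astype(int).sum(2)
m=roi(238,262,208,240)&(z>.07);q=P[m];print("ball",len(q),q.mean(0),q.min(0),q.max(0))
m=roi(340,385,280,325)&(z>.065);q=P[m];print("cell",len(q),q.mean(0),cv2.minAreaRect(q[:,:2].astype(np.float32)))
for n,r in dict(tub=(415,462,245,292),box=(412,465,198,242),tape=(345,382,140,175)).items():
    m=roi(*r)&(z>.012);q=P[m];print(n,q.min(0),q.max(0))
a=cv2.resize(p[285:320,340:385],None,fx=8,fy=8,interpolation=2)
b=cv2.resize(p[190:260,225:415],None,fx=4,fy=4,interpolation=2)
c=np.zeros((560,760,3),np.uint8);c[:280,:360]=a;c[280:,:]=b
s=np.load("scene_p.npy");e=cv2.resize(s[298:372,255:330],None,fx=3.75,fy=3.75)[:280];c[:e.shape[0],380:380+e.shape[1]]=e
cv2.imwrite("pics/crop.png",c[:,:,::-1])
E
```

```text
table z 0.0005455573299684049
lamp 579 [ 0.59905991 -0.17382778  0.12249432] 0.13165062944172867 (0.5990803241729736, -0.17427469789981842) (0.06248728185892105, 0.04021814838051796) 83.58364868164062
sensor 604 [ 0.58465619 -0.33681434  0.12176333] 0.1295426808524322 (0.5847797989845276, -0.34047746658325195) (0.0741616040468216, 0.0360136516392231) 84.1108169555664
plate ((0.5963899493217468, -0.2117653638124466), (0.3447628915309906, 0.07022456079721451), 84.93466186523438) 2748
ball 137 [ 0.58344082 -0.0793738   0.09784315] [ 0.57165337 -0.09061102  0.08402164] [ 0.59578949 -0.06599892  0.10731561]
cell 129 [ 0.42697103 -0.30679174  0.07836195] ((0.4276932179927826, -0.30685797333717346), (0.029216434806585312, 0.03554895520210266), 72.3458480834961)
tub [ 0.47196926 -0.50026279  0.01248508] [ 0.5390623  -0.43138276  0.06362589]
box [ 0.56726678 -0.51153511  0.01217773] [ 0.64344824 -0.4302941   0.04610309]
tape [ 0.71137485 -0.342988    0.01234965] [ 0.7716131  -0.2803816   0.02332377]
```

View pics/crop.png

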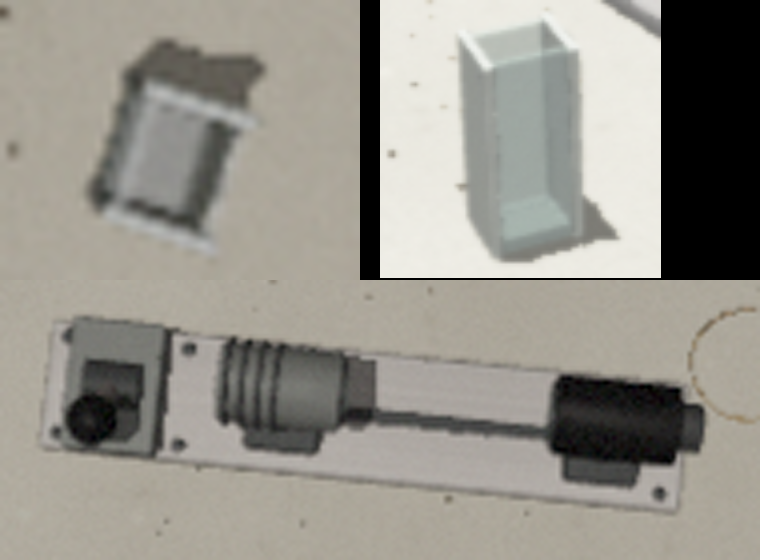

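The close crop confirms the cell. The two bright frosted wall edges run along the image horizontal, at the crop's top and bottom. Its yaw is about -17.7° at (0.4275,-0.307). The bench's yaw is about -5.1° and its mid-gap is at (0.5926,-0.2541). The pivot is at (0.608,-0.080), and the ball at (0.584,-0.078) is still off.

Next I'll turn the tool to yaw 84.9°, so tool y points along bench +x. Then I'll shut the fingers and go behind the ball.

>>> send_rows(targets=[[[0,0,0],[0,0,-8]],[[0,0,0],[0,0,-8]],[[0,0,0],[0,0,-8]],[[0,0,0],[0,0,-8]],[[0,0,0],[0,0,-8]],[[0,0,0],[0,0,-8]],[[0,0,0],[0,0,-8]],[[0,0,0],[0,0,-8.2]]], gripper=255)

```text
time_s: 0.9
eef_pos: [0.1858, -0.4907, 0.231]
orientation: [0.736, 0.677, 0.0, -0.0]
contact_force: [-0.3, -0.7, 1.0]
width: -0.002
finger_force: 0.0
```

>>> send_rows(targets=[[[3.7,2.6,0],[0,0,0]],[[3.7,2.6,0],[0,0,0]],[[3.7,2.6,0],[0,0,0]],[[3.7,2.6,0],[0,0,0]],[[3.7,2.6,0],[0,0,0]],[[3.7,2.6,0],[0,0,0]],[[3.7,2.6,0],[0,0,0]],[[3.7,2.6,0],[0,0,0]],[[3.7,2.6,0],[0,0,0]],[[3.7,2.6,0],[0,0,0]],[[3.7,2.6,0],[0,0,0]],[[3.7,2.6,0],[0,0,0]],[[0,0,0],[0,0,0]],[[0,0,0],[0,0,0]]])

```text
time_s: 2.3
eef_pos: [0.5358, -0.0755, 0.2307]
orientation: [0.737, 0.676, -0.0, -0.0]
contact_force: [-0.1, -0.5, 0.4]
width: 0.0
finger_force: 0.0
```

>>> send_rows(targets=[[[0,0,3.9],[0,0,0]],[[0,0,3.9],[0,0,0]],[[0,0,3.9],[0,0,0]],[[0,0,3.9],[0,0,0]],[[0,0,0],[0,0,0]],[[0,0,0],[0,0,0]]])

```text
time_s: 2.9
eef_pos: [0.5351, -0.0772, 0.0759]
orientation: [0.738, 0.675, -0.0, -0.0]
contact_force: [0.3, 0.4, 0.5]
width: -0.0
finger_force: 0.0
```

>>> send_rows(targets=[[[0,1,0],[0,0,0]],[[0,1,0],[0,0,0]],[[0,0.7,0],[0,0,0]],[[0,0.7,0],[0,0,0]],[[0,0.7,0],[0,0,0]],[[0,0.7,0],[0,0,0]],[[0,0.6,0],[0,0,0]],[[0,0.5,0],[0,0,0]],[[0,0.5,0],[0,0,0]],[[0,0.4,0],[0,0,0]],[[0,0,0],[0,0,0]],[[0,0,0],[0,0,0]]])

```text
time_s: 4.1
eef_pos: [0.6037, -0.0823, 0.0753]
orientation: [0.738, 0.675, 0.0, 0.0]
contact_force: [0.6, 0.4, -0.6]
width: 0.001
finger_force: 0.0
```

```bash
python3 - <<'E'
from h import *
p,d=cams.capture("scene");i=cams.camera_info("scene");w,_=cams.capture("wrist")
for n,t in(("off",-.5),("start",-.42),("on",.5)):
    X=np.array([.6081,-.0798,.034])+.06*np.array([np.sin(t)*.996,-np.sin(t)*.088,np.cos(t)]);print(n,proj(X,i))
c=cv2.resize(p[180:300,230:350],None,fx=4,fy=4)
o=np.zeros((480,800,3),np.uint8);o[:,:480]=c;o[:240,480:]=cv2.resize(w,(320,240));cv2.imwrite("pics/push.png",o[:,:,::-1])
E
```

```text
off [[277.86589672 232.03783875]]
start [[279.82176104 230.43942269]]
on [[303.88947741 225.44238514]]
```

View pics/push.png

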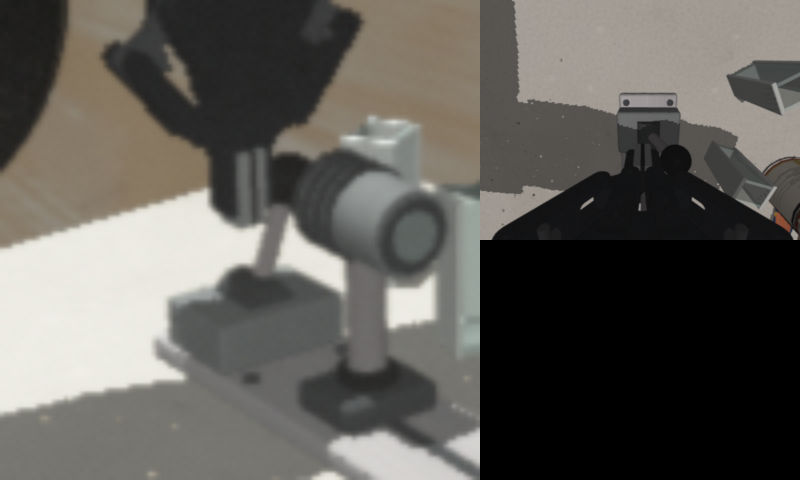

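The lever has moved to the on side: the ball is at about (302.5,225), against a predicted (303.9,225.4) for fully on. I'll push slightly further until the force shows the stop.

>>> send_rows(targets=[[[0,0.2,0],[0,0,0]],[[0,0.2,0],[0,0,0]],[[0,0,0],[0,0,0]],[[0,0,0],[0,0,0]]])

```text
time_s: 4.6
eef_pos: [0.6077, -0.0827, 0.0753]
orientation: [0.738, 0.675, 0.0, 0.0]
contact_force: [-0.1, -0.7, -0.9]
width: -0.001
finger_force: 0.2
```

>>> send_rows(targets=[[[0,0.2,0],[0,0,0]],[[0,0.1,0],[0,0,0]],[[0,0,0],[0,0,0]],[[0,0,0],[0,0,0]]])

```text
time_s: 5.0
eef_pos: [0.6107, -0.083, 0.0753]
orientation: [0.738, 0.675, 0.0, 0.0]
contact_force: [-1.3, 0.4, -0.4]
width: -0.004
finger_force: 0.3
```

>>> send_rows(targets=[[[0,-2,0],[0,0,0]],[[0,-3,0],[0,0,0]],[[0,-3,0],[0,0,0]],[[0,-3,-2],[0,0,0]],[[0,-3,-4],[0,0,0]],[[0,-1,-4],[0,0,0]],[[0,0,0],[0,0,0]],[[0,0,0],[0,0,0]]], gripper=0)

```text
time_s: 5.8
eef_pos: [0.4621, -0.07, 0.1766]
orientation: [0.738, 0.675, 0.001, 0.002]
contact_force: [-0.0, -0.9, 0.3]
width: 1.0
finger_force: 0.0
```

```bash
python3 - <<'E'
from h import *
p,d=cams.capture("top");i=cams.camera_info("top");P=cloud(d,i);z=P[...,2]
m=np.zeros(z.shape,bool);m[190:245,235:275]=1
q=P[m&(z>.07)&(z<.115)];print(len(q),q.mean(0),q.min(0),q.max(0),"on:",.6081+.0287,-.0798-.0025)
m[:]=0;m[280:325,340:385]=1;q=P[m&(z>.065)&(z<.09)]
print("cell",len(q),cv2.minAreaRect(q[:,:2].astype(np.float32)));print(status.state()["eef_pos"],status.state()["joints"])
E
```

```text
139 [ 0.63370163 -0.08359151  0.09487375] [ 0.62243975 -0.09470909  0.07017083] [ 0.64817312 -0.07081247  0.10324517] on: 0.6367999999999999 -0.0823
cell 133 ((0.4276037812232971, -0.3069857656955719), (0.029274914413690567, 0.035675957798957825), 72.16921997070312)
[ 0.46154006 -0.06981794  0.17545356] [-3.06974211e-01  2.22446043e-01 -4.00389153e-01  9.46702581e-01
  3.72837461e-05  1.35239687e+00]
```

The lever is fully over (≈0.97 rad). Next I'll move above the cell, turning to yaw 72.2°.

>>> send_rows(targets=[[[0,0,0],[0,0,6.4]],[[0,0,0],[0,0,6.3]],[[-4,0.7,0],[0,0,0]],[[-4,0.7,0],[0,0,0]],[[-4,0.7,0],[0,0,0]],[[-4,0.7,0],[0,0,0]],[[-4,0.7,0],[0,0,0]],[[-3.6,0.5,0],[0,0,0]],[[0,0,0],[0,0,0]],[[0,0,0],[0,0,0]],[[0,0,0],[0,0,0]]], gripper=0)

```text
time_s: 6.95
eef_pos: [0.427, -0.3056, 0.1743]
orientation: [0.808, 0.59, -0.0, -0.001]
contact_force: [0.1, -0.1, 0.7]
width: 1.0
finger_force: 0.0
```

```bash
python3 - <<'E'
from h import *
s=status.state();i=cams.camera_info("wrist");p,d=cams.capture("wrist");P=cloud(d,i);z=P[...,2]
m=(z>.07)&(z<.088)&(np.hypot(P[...,0]-.4276,P[...,1]+.307)<.03)&(d>0)
q=P[m];print(len(q),s["eef_pos"],s["orientation"])
if len(q)>20:print(cv2.minAreaRect(q[:,:2].astype(np.float32)),q.mean(0))
print(proj([.4276,-.307,.08],i),proj(s["eef_pos"],i))
cv2.imwrite("pics/w1.png",p[:,:,::-1])
E
```

```text
1109 [ 0.4269982  -0.30561619  0.17432182] [ 8.07700221e-01  5.89592456e-01 -4.55065483e-05 -1.04308495e-03]
((0.4298120439052582, -0.30841395258903503), (0.0303215142339468, 0.03602774441242218), 71.93523406982422) [ 0.4300499  -0.30776294  0.07776402]
[[325.84852181 239.02082888]] [[323.4999543 304.5811213]]
```

View pics/w1.png

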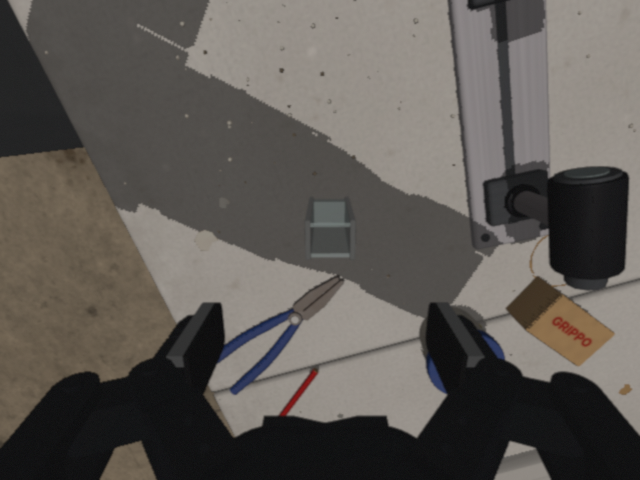

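The wrist view shows the cell at (329,228), square to the fingers and upright. The two cameras agree to about 2 mm. I'll descend and grip.

>>> send_rows(targets=[[[-0.15,0.2,3],[0,0,0]],[[0,0,3],[0,0,0]],[[0,0,3],[0,0,0]],[[0,0,2.5],[0,0,0]],[[0,0,2.3],[0,0,0]],[[0,0,0],[0,0,0]],[[0,0,0],[0,0,0]]], gripper=0)

```text
time_s: 7.7
eef_pos: [0.4289, -0.3079, 0.0376]
orientation: [0.807, 0.59, -0.0, -0.0]
contact_force: [0.0, -0.2, -0.1]
width: 0.999
finger_force: 0.0
```

>>> send_rows(targets=[[[0,0,0],[0,0,0]],[[0,0,0],[0,0,0]],[[0,0,0],[0,0,0]],[[0,0,0],[0,0,0]],[[0,0,0],[0,0,0]],[[0,0,0],[0,0,0]],[[0,0,0],[0,0,0]],[[0,0,0],[0,0,0]],[[0,0,0],[0,0,0]],[[0,0,0],[0,0,0]]], gripper=255, squeeze=35)

```text
time_s: 8.7
eef_pos: [0.4291, -0.3091, 0.0381]
orientation: [0.808, 0.589, 0.0, 0.001]
contact_force: [-0.4, 0.5, 6.1]
width: 0.415
finger_force: 37.5
```

>>> send_rows(targets=[[[0,0,-0.5],[0,0,0]],[[0,0,-1],[0,0,0]],[[0,0,-1.5],[0,0,0]],[[0,0,-1.5],[0,0,0]],[[0,0,-1],[0,0,0]],[[0,0,-1],[0,0,0]],[[0,0,0],[0,0,-3.2]],[[0,0,0],[0,0,-3.2]],[[0,0,0],[0,0,-3.2]],[[0,0,0],[0,0,-3.1]],[[1,0.6,0],[0,0,0]],[[2,1.1,0],[0,0,0]],[[2,1.1,0],[0,0,0]],[[1.9,1,0],[0,0,0]],[[0,0,0],[0,0,0]],[[0,0,0],[0,0,0]],[[0,0,0],[0,0,0]],[[0,0,0],[0,0,0]]])

```text
time_s: 10.5
eef_pos: [0.4723, -0.2438, 0.1023]
orientation: [0.738, 0.675, -0.0, -0.0]
contact_force: [-1.3, 0.3, -1.2]
width: 0.417
finger_force: 36.7
```

```bash
python3 - <<'E'
from h import *
s=status.state();i=cams.camera_info("wrist");p,d=cams.capture("wrist");P=cloud(d,i)
e=s["eef_pos"];print(s)
q=P[(d>0)&(np.hypot(P[...,0]-e[0],P[...,1]-e[1])<.03)&(P[...,2]>.135)&(P[...,2]<.15)]
print(len(q),q.mean(0) if len(q) else 0)
if len(q)>20:print(cv2.minAreaRect(q[:,:2].astype(np.float32)))
sp,sd=cams.capture("scene")
o=np.zeros((480,800,3),np.uint8);o[:300,:400]=cv2.resize(p,(400,300));o[:400,400:]=cv2.resize(sp[170:370,230:430],(400,400))
cv2.imwrite("pics/held.png",o[:,:,::-1])
print("scene px cell top/bottom exp",proj([[e[0],e[1],.145],[e[0],e[1],.065]],cams.camera_info("scene")))
E
```

```text
{'time_s': 10.5, 'joints': array([-6.14002194e-01,  4.11485486e-01, -3.39808961e-01,  8.19560078e-01,
       -1.58098949e-04,  1.04650441e+00]), 'qvel': array([-0.00414264, -0.00061691,  0.00055809,  0.00013619,  0.00148964,
        0.0011755 ]), 'effort': array([ 3.85014117e-01, -5.79676402e+01,  2.90201014e+01,  1.20019240e-02,
        1.27494204e-02,  7.95836298e-03]), 'eef_pos': array([ 0.47229502, -0.24378922,  0.10232579]), 'orientation': array([ 7.38102292e-01,  6.74688817e-01, -8.34520123e-05, -1.14593726e-05]), 'contact_force': array([-1.2521486 ,  0.29133791, -1.1770782 ]), 'torque': array([-0.02284814,  0.07677467, -0.03080057]), 'finger_force': 36.67490243911743, 'width': 0.41667239376406134}
7311 [ 0.47294571 -0.2406399   0.14172696]
((0.47265321016311646, -0.24320489168167114), (0.031195081770420074, 0.056895531713962555), 85.34097290039062)
scene px cell top/bottom exp [[285.52324732 241.93618417]
 [287.55185285 291.84995428]]
```

View pics/held.png

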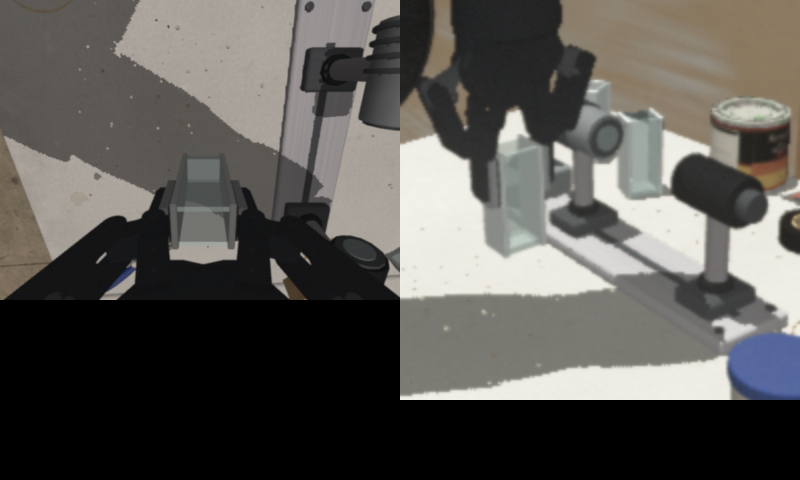

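The cell is held square and upright by its frosted sides. In the scene crop, its top is at about (517,140) and its bottom at about (512,252). I'll go straight in along bench +x by 12.1 cm.

>>> send_rows(targets=[[[0,0.6,0],[0,0,0]],[[0,1.2,0],[0,0,0]],[[0,1.5,0],[0,0,0]],[[0,1.5,0],[0,0,0]],[[0,1.5,0],[0,0,0]],[[0,1.5,0],[0,0,0]],[[0,1.5,0],[0,0,0]],[[0,1.2,0],[0,0,0]],[[0,0.8,0],[0,0,0]],[[0,0.5,0],[0,0,0]],[[0,0.3,0],[0,0,0]],[[0,0,0],[0,0,0]],[[0,0,0],[0,0,0]],[[0,0,0],[0,0,0]],[[0,0,0],[0,0,0]]])

```text
time_s: 12.1
eef_pos: [0.5929, -0.254, 0.1024]
orientation: [0.738, 0.675, -0.0, -0.0]
contact_force: [-0.5, 0.9, -1.0]
width: 0.421
finger_force: 36.7
```

```bash
python3 - <<'E'
from h import *
s=status.state();i=cams.camera_info("wrist");p,d=cams.capture("wrist");P=cloud(d,i);e=s["eef_pos"];z=P[...,2]
print(e,s["orientation"],s["qvel"],s["finger_force"],s["contact_force"])
B=np.array([.5926,-.2541]);ex=np.array([.9961,-.0884]);ey=np.array([.0884,.9961])
X=(P[...,:2]-B)@ex;Y=(P[...,:2]-B)@ey
for n,m in dict(lamp=(Y>.052)&(Y<.12)&(z>.12)&(z<.131)&(abs(X)<.03),sens=(Y<-.052)&(Y>-.12)&(z>.12)&(z<.131)&(abs(X)<.03)).items():
    m=m&(d>0)
    if m.sum()>9:print(n,m.sum(),"x'",X[m].min(),X[m].max(),"y'",Y[m].min(),Y[m].max())
print("tcp in bench",(e[:2]-B)@ex,(e[:2]-B)@ey)
sp,sd=cams.capture("scene");tp,td=cams.capture("top")
T=cloud(td,cams.camera_info("top"));XX=(T[...,:2]-B)@ex;YY=(T[...,:2]-B)@ey
m=(abs(XX-.028)<.03)&(abs(YY-.175)<.03)&(T[...,2]>.07)&(T[...,2]<.115);print("ball",m.sum(),XX[m].min(),XX[m].max())
o=np.zeros((480,800,3),np.uint8);o[:300,:400]=cv2.resize(p,(400,300));o[:400,400:]=cv2.resize(sp[170:370,230:430],(400,400))
cv2.imwrite("pics/fin.png",o[:,:,::-1])
si=cams.camera_info("scene");print("exp px",(proj([[.5926,-.2541,.145],[.5926,-.2541,.065]],si)-[230,170])*2+[400,0])
E
```

```text
[ 0.59288731 -0.2540225   0.10242097] [ 7.37756883e-01  6.75066501e-01 -4.59766461e-06 -2.02366016e-05] [ 0.00081063  0.00099502  0.00281695 -0.00125954  0.00076828 -0.00099714] 36.67499005794525 [-0.53259636  0.90328444 -1.04491911]
lamp 14819 x' -0.014411284074496603 0.019983138158484164 y' 0.05200971897336888 0.11053701163180353
tcp in bench 0.0002793340246506701 0.00010259906692636291
ball 140 0.012572638301846857 0.039894206147417066
exp px [[641.94888625 108.58517255]
 [640.9231476  201.80132956]]
```

View pics/fin.png

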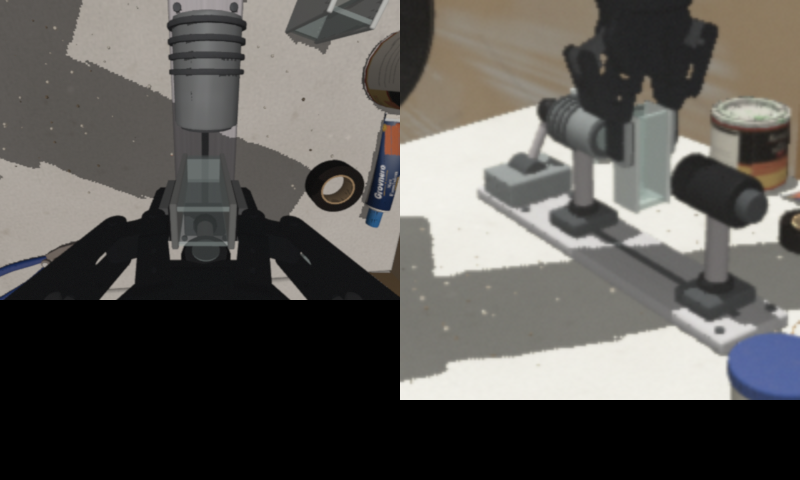

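The cell sits between the lenses, at (640,155) in the scene crop, clear of the plate. The lever is on and the bystanders are in place. The wrist view puts the lamp axis about 2.8 mm further in bench +x, so I'll split the difference with 1 mm and settle.

>>> send_rows(targets=[[[0,0.1,0],[0,0,0]],[[0,0,0],[0,0,0]],[[0,0,0],[0,0,0]],[[0,0,0],[0,0,0]],[[0,0,0],[0,0,0]],[[0,0,0],[0,0,0]]])

```text
time_s: 12.85
eef_pos: [0.5941, -0.2541, 0.1023]
orientation: [0.738, 0.675, 0.0, -0.0]
contact_force: [-0.1, 0.1, -1.4]
width: 0.415
finger_force: 36.7
```

```bash
python3 -c "
from workcell import arm;print(arm.sign_off())"
```

```text
the job is handed in; nothing more can be done
None
```

I threw the switch lever fully over and handed the job in at about 13 s, with the robot holding the cell still and upright by its frosted sides, within a few millimetres of mid-gap and windows facing the lenses; the hand-in returned no verdict.

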